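# Seat the empty collet chuck in the tightening stand

## Robot

A 6-joint arm with a two-finger parallel gripper is mounted at the origin on the work surface. World frame = base frame: x ahead of the robot, y to its left, z up, the work surface at z = 0. Lengths are in m, angles in rad, forces in N, time in s.
With the tool pointing down it reaches from about 0.325 to 1 m from the base axis. Payload 5.1 kg.
Tool frame: the origin (TCP) lies midway between the tips of the shut fingers; the grasp point (between the pads) lies behind it (env.hold_point_z is the z of the grasp point in the tool frame, in m); z points along the fingers, x is the direction in which the jaws open and shut, and the axes are right-handed (so a half turn about z gives the same grasp; the last joint's range is limited). The gripper opens to 85 mm and grips with 20 to 120 N. Pads are 22 mm wide; open, the fingers measure 114 mm over their backs; the gripper's body (76 mm by 85 mm) begins 54 mm behind the grasp point. The pads swing forward as they close: fully open they stand 13 mm farther back than shut.
Start: joints at [1.234, 0.124, 1.65, -0, 1.367, -0.083], TCP at [0.163, 0.629, 0.231] pointing down, gripper open.
Joint ranges: [-2.61, 2.61], [-1.02, 2.33], [0.03, 2.71], [-1.35, 4.49], [0.32, 2.68], [-2.91, 2.91]. Speed limits (rad/s): [2.57, 2.57, 3.14, 3.14, 3.14, 3.14].

## Interface

Orientations are given as a 3x3 rotation matrix whose columns are the frame's x, y, z axes.
In Python, from plant import observe, eyes, ticket, env gives the robot as it stands.
- The arm moves only by the tool drive_tool, never from a script. Its argument "targets" is a list of rows, each an object of numbers: "wx", "wy", "wz": the turn, a rotation vector about the tool's x, y, z in rad; "dx", "dy", "dz": the shift along the tool's x, y, z in m; "gripper": the finger opening in m, from 0 to 0.0854. A call has 1 to 5 rows; each row shifts and turns the commanded pose from where the row before left it, along the tool's axes as they then stand; what a row does not reach is not made up. A row lasts 1/12 s, in which the tool goes at most 41.7 mm and 7.16 degrees, less where a joint would pass 70% of its speed; a pose out of reach is approached as far as the arm can. A call with a gripper value outside its range is refused whole. The fingers move at their own pace and stop on an object; "force" is the grip in N (left out, the last holds). Time passes only in rows, so rows that do not move let the fingers close. It gives the time, the measured TCP pose, the force and the opening at its end, in the units of the state.
- observe(): the state, without advancing time (a new reading comes with each control period).
- eyes.read_camera(name): name is "side" or "top" or "wrist"; returns a dict with "image" (384x512x3 uint8, red, green, blue), "fx", "fy", "cx", "cy" (pixels), "dist_coeffs" ([k1, k2, p1, p2, k3] as OpenCV has them; the pictures are not rectified), "rvec" (rotation vector, rad) and "tvec" (3), from world to camera coordinates, as OpenCV has them. Camera axes: x right, y down, z forward; pixel columns grow to the right and rows downward; lengths in m; the calibration is good to about 2 mm. A picture is of the moment at which its call begins. There is no depth.
- ticket.close_job(): hands the job in, once; it reports no verdict.
The state is a dict: "clock": time; "joint_positions": joint angles; "joint_velocities": joint speeds; "joint_efforts": joint torques, N m; "ee_pos": TCP position; "tool_rot": TCP orientation; "force": force on the tool from outside, world axes, zero at the start; "wrist_torque": the same for the moment, N m; "finger_gap": opening from 0.0 (shut) to 1.0 (fully open).
Only numpy, scipy, OpenCV 4.12 (cv2) and the standard library are available. Lean on these libraries where they do the work, as an engineer would, in place of code of your own. Each camera call takes 0.05 s, during which the arm holds its last target. There are 200 camera calls.

## Task

Take the empty collet chuck, the one with the blue ring, out of the rack and lower it taper first into the socket of the green tightening stand. Keep hold of it until the taper is right down in the socket, stop as soon as it sits without pressing it tight, and let go so that it stays there upright. Leave the red-ringed and yellow-ringed chucks where they stand in the rack.

Things in the scene. Friction and masses are not known exactly. Their poses are not given: they have to be found in the camera images.
- empty_chuck_nut (a point): Empty chuck to move: steel, 0.8 kg, 130 mm tall, upright. Point: on its axis (z up), middle of its dark round nut (diameter 42, 46 tall: grip here), 23 mm below the flat top, 107 above the lower end. From below: taper 60 long, diameter 27 growing to 44.5; flange 63.5 x 16; BLUE ring 54 x 8; nut; open bore on top, no cutter. In the rack its flange rests on the top and the taper hangs loose.
- mill_chuck_nut (a point): Bystander: same chuck with a RED ring and a brass-coloured end mill standing 25 mm out of its top; point at the middle of its nut. The three chucks stand in a row, 115 mm apart, in any order, in a fixed rack left or right of the stand: black plate 360 x 100 mm, blue ends, top 85 mm above the bench, 50 mm holes; the row lies within 0.2 rad of the y direction.
- drill_chuck_nut (a point): Bystander: same chuck with a YELLOW ring and a steel drill stub standing 27 mm out of its top; point at the middle of its nut, as for the others.
- stand: Green stand, fixed, 120 x 120 mm, with an upright smooth, oiled brass tapered socket in the middle. Origin: underside centre, on the bench, on the socket's axis; z up. Mouth (diameter 43, flush with the top plate) 100 mm above it, narrowing like the chuck's taper. Seated, the flange hangs 5 mm clear above the top plate and the nut's middle is 152 mm above the origin. A push beyond 40 N jams it.
Not all that is in view belongs to the job. Leave any orange look-alike of the part that bears empty_chuck_nut alone.

How it is judged:
By the outcome, as a careful person would: the job done as asked, in the order asked, and still so for the second after the job is handed in, with the robot touching nothing.
It also fails if it takes over 45 s, if anything falls off the work surface, if the arm or the gripper's body presses on something with over 40 N, if the wrist force passes 120 N, or if a joint passes its speed limit or range.

## Working session

There is one attempt and no reset: what is moved stays moved. The work goes in short steps, Python scripts to look and compute and a tool call to move; the robot and the scene stay as the last step left them, time stands still between calls to the robot, and variables do not carry over. Pictures are saved under pics/ and viewed, about 8 in all and at most 12, crops included, and the job is handed in when it is done.

Besides the shell and the picture viewer there is one more tool, called after ">>>" as name(argument=value, ...) on one line, values as JSON. drive_tool: Moves the arm, as the interface text tells. Its arguments: {"type":"object","properties":{"targets":{"type":"array"},"force":{"type":"number"}},"required":["targets"]}

```bash
mkdir -p pics; ls; cat > h.py <<'E'
import numpy as np, cv2
from plant import observe, eyes, ticket, env
def cam(n):
    c=eyes.read_camera(n); c['K']=np.array([[c['fx'],0,c['cx']],[0,c['fy'],c['cy']],[0,0,1.]])
    c['D']=np.array(c['dist_coeffs'],float); c['R']=cv2.Rodrigues(np.array(c['rvec'],float))[0]; c['t']=np.array(c['tvec'],float).ravel(); return c
def ray(c,p):
    u=cv2.undistortPoints(np.array([[p]],float),c['K'],c['D']).ravel()
    return -c['R'].T@c['t'], c['R'].T@np.array([u[0],u[1],1])
def onz(c,p,z):
    o,d=ray(c,p); return o+d*(z-o[2])/d[2]
def proj(c,P):
    return cv2.projectPoints(np.array(P,float).reshape(-1,3),c['R'],c['t'],c['K'],c['D'])[0].reshape(-1,2)
def save(c,f,box=None,s=1):
    im=c['image'][:,:,::-1]
    if box: im=im[box[1]:box[3],box[0]:box[2]]
    cv2.imwrite('pics/'+f,cv2.resize(im,None,fx=s,fy=s,interpolation=cv2.INTER_CUBIC))
E
python3 - <<'E'
from h import *
ims=[]
for n in('side','top'):
    c=cam(n); save(c,n+'0.png',None,1.5); print(n,-c['R'].T@c['t'],c['R'][2])
s=observe(); print(s['clock'],s['ee_pos'],np.round(s['tool_rot'],3),s['force'],s['finger_gap'],env.hold_point_z)
E
```

```text
pics
side [ 0.21866818 -0.66716893  0.48652626] [ 0.33649234  0.80029466 -0.49628758]
top [ 0.27350187 -0.03823523  0.91858587] [ 0.25456107  0.00302131 -0.96705198]
0.1 [0.16305899 0.62865309 0.23016584] [[ 0.251  0.968 -0.001]
 [ 0.968 -0.251 -0.002]
 [-0.002 -0.    -1.   ]] [-0.14124858 -0.07016131  0.03772428] 0.9980199247912364 -0.0187
```

View pics/side0.png

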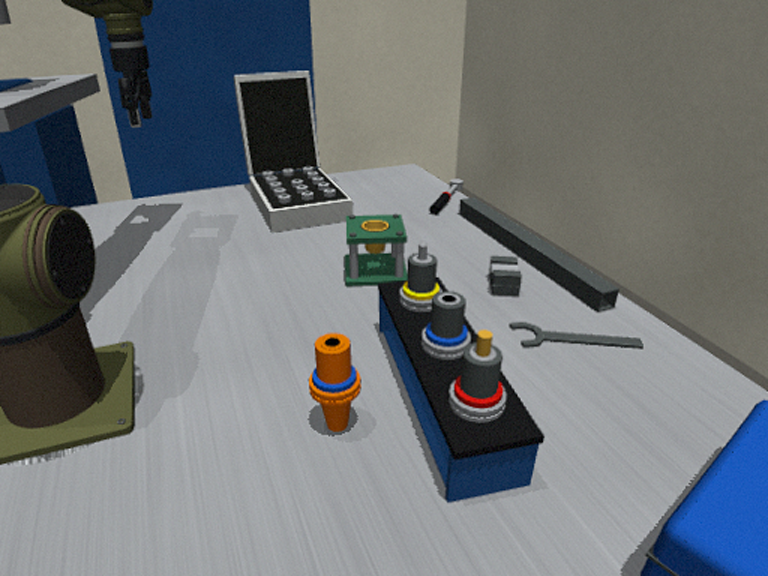

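View pics/top0.png

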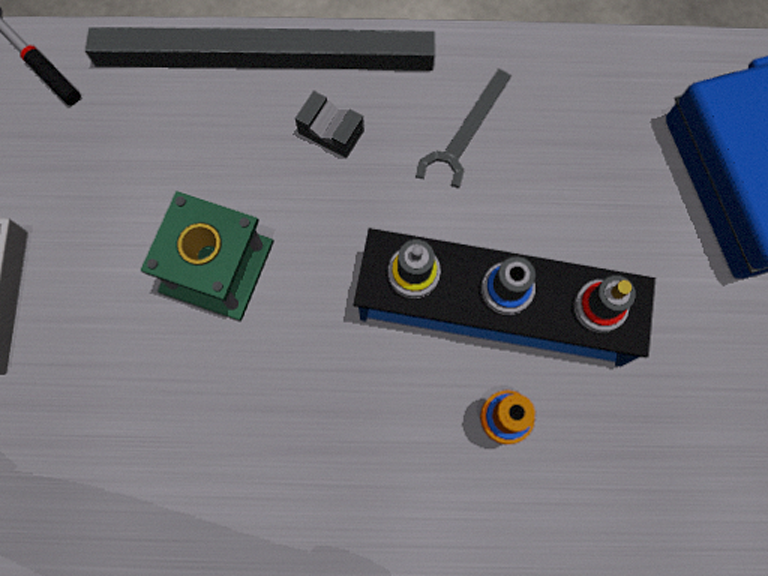

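The blue bore chuck is the middle one in the rack: top (343,185), side (298,218), native px. Possible confusions are the orange look-alike with a blue ring standing on the bench at top (339,278) / side (223,250), yellow-ring drill at top (276,178), and red-ring mill at top (403,202). I choose the steel one with the open bore. Stand mouth is at top (133,163). Next I measure and take a close crop.

```bash
python3 - <<'E'
from h import *
def blobs(m,amin=30):
    n,l,s,ce=cv2.connectedComponentsWithStats(m.astype(np.uint8)); return [(i,l==i,s[i],ce[i]) for i in range(1,n) if s[i][4]>amin]
def ell(m):
    c=max(cv2.findContours(m.astype(np.uint8),cv2.RETR_EXTERNAL,cv2.CHAIN_APPROX_NONE)[0],key=len); return cv2.fitEllipse(cv2.convexHull(c))
for n in('top','side'):
    c=cam(n); im=c['image']; h=cv2.cvtColor(im,cv2.COLOR_RGB2HSV); H,S,V=h[...,0],h[...,1],h[...,2]
    for nm,lo,hi,z in(('brass',12,32,.1),('blue',100,125,.109),('red',0,5,.109),('yel',24,33,.109)):
        m=(H>=lo)&(H<=hi)&(S>110)&(V>50)
        m=cv2.morphologyEx(m.astype(np.uint8),cv2.MORPH_CLOSE,np.ones((3,3)))
        for i,mm,s,ce in blobs(m):
            if s[4]<4000 :
                e=ell(mm); print(n,nm,s[:5],np.round(e[0],1),np.round(e[1],1),'hullell',np.round(onz(c,e[0],z),4))
    if n=='top':
        reg=np.zeros(V.shape,bool); reg[165:200,325:365]=1
        m=(V<45)&reg
        for i,mm,s,ce in blobs(m,10): print('bore',s,ce,onz(c,ce,.155))
        save(c,'crop0.png',(300,140,390,230),5)
E
```

```text
top brass [118 149  29  27 558] [132.3 161.9] [26.8 29.1] hullell [0.5517 0.1909 0.1   ]
top brass [261 170  30  24 213] [275.9 179.1] [28.3 29.7] hullell [ 0.5235 -0.0723  0.1   ]
top brass [408 187  13  12  92] [413.9 192.3] [10.2 13.9] hullell [ 0.5033 -0.3217  0.1   ]
top brass [320 260  37  36 683] [338.3 277.6] [35.6 36.2] hullell [ 0.3487 -0.1807  0.1   ]
top blue [ 459   37   53  142 3834] [507.5 107.6] [102.2 147.4] hullell [ 0.6708 -0.5102  0.109 ]
top blue [325 178  30  27 215] [339.3 190.3] [28.2 29.8] hullell [ 0.502  -0.1849  0.109 ]
top blue [245 206 166  35 996] [332.7 223.9] [  7.  236.4] hullell [ 0.4409 -0.1716  0.109 ]
top blue [324 263  28  30 179] [338.8 277.5] [28.8 30.3] hullell [ 0.3481 -0.1799  0.109 ]
top red [388 188  30  29 210] [402.6 202. ] [28.  30.3] hullell [ 0.4825 -0.297   0.109 ]
top yel [120 149  18  11  42] [128.2 153.7] [ 8.4 19.6] hullell [0.5644 0.1971 0.109 ]
top yel [133 166  12   9  37] [138.5 170.6] [ 4.9 13.1] hullell [0.5324 0.1756 0.109 ]
top yel [262 172  29  22 190] [276.2 179.1] [28.1 29.3] hullell [ 0.5208 -0.0723  0.109 ]
top yel 
[... 857 characters left out ...]
 259.6] [34.6 54.2] hullell [ 0.3386 -0.2316  0.1   ]
side blue [ 0 53 21  8 93] [-4.2 57.9] [ 6.1 49.8] hullell [-0.6741  2.828   0.109 ]
side blue [   0   70   47   66 1261] [ 32.8 101.4] [67.6 70.9] hullell [-0.1232  1.039   0.109 ]
side blue [ 253  197  106  137 2726] [307.1 243.9] [106.1 191.7] hullell [ 0.4834 -0.2579  0.109 ]
side blue [284 215  28  16 194] [297.3 220.8] [18.9 28. ] hullell [ 0.5013 -0.1885  0.109 ]
side blue [208 244  29  18 188] [222.4 250.5] [20.9 29.1] hullell [ 0.3418 -0.219   0.109 ]
side red [303 250  32  22 259] [318.7 259.1] [24.6 32.7] hullell [ 0.4813 -0.3004  0.109 ]
side yel [268 187  25  13 140] [280.4 191.5] [15.8 24.6] hullell [ 0.5207 -0.0738  0.109 ]
```

View pics/crop0.png

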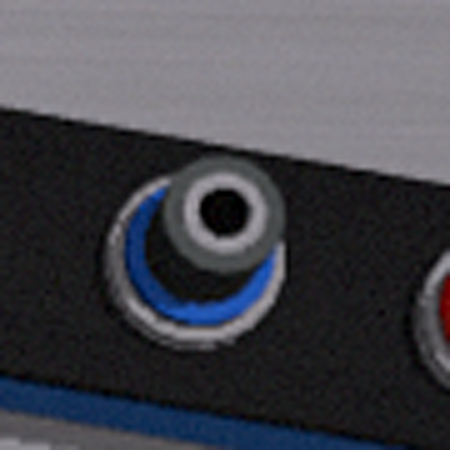

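The crop confirms it: blue ring, open bore at native px (344.4,182), steel body. Chuck axis is about (0.503,-0.185), stand (0.551,0.190). I'll set the jaws across the row, turning the wrist first.

>>> drive_tool(targets=[{"wz": 0.124, "gripper": 0.0854}, {"wz": 0.124}, {"wz": 0.124}, {"wz": 0.124}, {"wz": 0.124}], force=40)

```text
schema error: expected keys wx, wy, wz, dx, dy, dz, gripper
```

>>> drive_tool(targets=[{"wz": 0.124}, {"wz": 0.124}, {"wz": 0.124}, {"wz": 0.124}, {"wz": 0.124}])

```text
schema error: expected keys wx, wy, wz, dx, dy, dz, gripper
```

>>> drive_tool(targets=[{"wz": 0.124}, {"wz": 0.124}, {"dx": 0.01, "dy": 0.015}, {"dx": 0.02, "dy": 0.032}, {"dx": 0.02, "dy": 0.032}])

```text
schema error: expected keys wx, wy, wz, dx, dy, dz, gripper
```

>>> drive_tool(targets=[{"wx": 0, "wy": 0, "wz": 0.124, "dx": 0, "dy": 0, "dz": 0, "gripper": 0.0854}, {"wx": 0, "wy": 0, "wz": 0.124, "dx": 0, "dy": 0, "dz": 0, "gripper": 0.0854}, {"wx": 0, "wy": 0, "wz": 0.124, "dx": 0, "dy": 0, "dz": 0, "gripper": 0.0854}, {"wx": 0, "wy": 0, "wz": 0.124, "dx": 0, "dy": 0, "dz": 0, "gripper": 0.0854}, {"wx": 0, "wy": 0, "wz": 0.124, "dx": 0, "dy": 0, "dz": 0, "gripper": 0.0854}], force=40)

```text
clock: 0.62
ee_pos: [0.1632, 0.629, 0.231]
tool_rot: [[0.771, 0.637, -0.0], [0.637, -0.771, -0.001], [-0.0, 0.0, -1.0]]
force: [-0.1, -0.3, 0.3]
finger_gap: 1.001
```

>>> drive_tool(targets=[{"wx": 0, "wy": 0, "wz": 0.124, "dx": 0, "dy": 0, "dz": 0, "gripper": 0.0854}, {"wx": 0, "wy": 0, "wz": 0.124, "dx": 0, "dy": 0, "dz": 0, "gripper": 0.0854}, {"wx": 0, "wy": 0, "wz": 0.124, "dx": 0, "dy": 0, "dz": 0, "gripper": 0.0854}, {"wx": 0, "wy": 0, "wz": 0.124, "dx": 0, "dy": 0, "dz": 0, "gripper": 0.0854}, {"wx": 0, "wy": 0, "wz": 0.124, "dx": 0, "dy": 0, "dz": 0, "gripper": 0.0854}])

```text
clock: 1.03
ee_pos: [0.1632, 0.629, 0.231]
tool_rot: [[0.997, 0.071, -0.0], [0.071, -0.997, -0.001], [-0.0, 0.001, -1.0]]
force: [-0.4, 0.3, 0.1]
finger_gap: 0.999
```

>>> drive_tool(targets=[{"wx": 0, "wy": 0, "wz": 0.124, "dx": 0, "dy": 0, "dz": 0, "gripper": 0.0854}, {"wx": 0, "wy": 0, "wz": 0.124, "dx": 0, "dy": 0, "dz": 0, "gripper": 0.0854}, {"wx": 0, "wy": 0, "wz": 0, "dx": 0.01, "dy": 0.016, "dz": 0, "gripper": 0.0854}, {"wx": 0, "wy": 0, "wz": 0, "dx": 0.02, "dy": 0.032, "dz": 0, "gripper": 0.0854}, {"wx": 0, "wy": 0, "wz": 0, "dx": 0.02, "dy": 0.032, "dz": 0, "gripper": 0.0854}])

```text
clock: 1.45
ee_pos: [0.1987, 0.5411, 0.2307]
tool_rot: [[0.986, -0.168, -0.0], [-0.168, -0.986, -0.001], [-0.0, 0.001, -1.0]]
force: [1.8, -0.1, 0.2]
finger_gap: 1.002
```

>>> drive_tool(targets=[{"wx": 0, "wy": 0, "wz": 0, "dx": 0.021, "dy": 0.033, "dz": 0, "gripper": 0.0854}, {"wx": 0, "wy": 0, "wz": 0, "dx": 0.021, "dy": 0.033, "dz": 0, "gripper": 0.0854}, {"wx": 0, "wy": 0, "wz": 0, "dx": 0.021, "dy": 0.033, "dz": 0, "gripper": 0.0854}, {"wx": 0, "wy": 0, "wz": 0, "dx": 0.021, "dy": 0.033, "dz": 0, "gripper": 0.0854}, {"wx": 0, "wy": 0, "wz": 0, "dx": 0.021, "dy": 0.033, "dz": 0, "gripper": 0.0854}])

```text
clock: 1.87
ee_pos: [0.2744, 0.3596, 0.2311]
tool_rot: [[0.986, -0.169, 0.0], [-0.169, -0.986, -0.0], [0.0, 0.0, -1.0]]
force: [0.5, -0.4, 0.4]
finger_gap: 1.001
```

>>> drive_tool(targets=[{"wx": 0, "wy": 0, "wz": 0, "dx": 0.021, "dy": 0.033, "dz": 0, "gripper": 0.0854}, {"wx": 0, "wy": 0, "wz": 0, "dx": 0.021, "dy": 0.033, "dz": 0, "gripper": 0.0854}, {"wx": 0, "wy": 0, "wz": 0, "dx": 0.021, "dy": 0.033, "dz": 0, "gripper": 0.0854}, {"wx": 0, "wy": 0, "wz": 0, "dx": 0.021, "dy": 0.033, "dz": 0, "gripper": 0.0854}, {"wx": 0, "wy": 0, "wz": 0, "dx": 0.021, "dy": 0.033, "dz": 0, "gripper": 0.0854}])

```text
clock: 2.28
ee_pos: [0.3498, 0.1792, 0.2314]
tool_rot: [[0.986, -0.17, 0.001], [-0.17, -0.986, 0.0], [0.001, -0.0, -1.0]]
force: [0.8, 0.5, 0.5]
finger_gap: 1.004
```

>>> drive_tool(targets=[{"wx": 0, "wy": 0, "wz": 0, "dx": 0.021, "dy": 0.033, "dz": 0, "gripper": 0.0854}, {"wx": 0, "wy": 0, "wz": 0, "dx": 0.021, "dy": 0.033, "dz": 0, "gripper": 0.0854}, {"wx": 0, "wy": 0, "wz": 0, "dx": 0.021, "dy": 0.033, "dz": 0, "gripper": 0.0854}, {"wx": 0, "wy": 0, "wz": 0, "dx": 0.021, "dy": 0.033, "dz": 0, "gripper": 0.0854}, {"wx": 0, "wy": 0, "wz": 0, "dx": 0.021, "dy": 0.033, "dz": 0, "gripper": 0.0854}])

```text
clock: 2.7
ee_pos: [0.4253, -0.0016, 0.2315]
tool_rot: [[0.985, -0.171, 0.001], [-0.171, -0.985, 0.0], [0.001, -0.0, -1.0]]
force: [0.4, 1.1, 0.4]
finger_gap: 1.004
```

>>> drive_tool(targets=[{"wx": 0, "wy": 0, "wz": 0, "dx": 0.021, "dy": 0.033, "dz": 0, "gripper": 0.0854}, {"wx": 0, "wy": 0, "wz": 0, "dx": 0.021, "dy": 0.033, "dz": 0, "gripper": 0.0854}, {"wx": 0, "wy": 0, "wz": 0, "dx": 0.02, "dy": 0.03, "dz": 0, "gripper": 0.0854}, {"wx": 0, "wy": 0, "wz": 0, "dx": 0.01, "dy": 0.01, "dz": 0, "gripper": 0.0854}, {"wx": 0, "wy": 0, "wz": 0, "dx": 0, "dy": 0, "dz": 0, "gripper": 0.0854}])

```text
clock: 3.12
ee_pos: [0.4787, -0.119, 0.231]
tool_rot: [[0.985, -0.174, -0.001], [-0.174, -0.985, -0.0], [-0.0, 0.0, -1.0]]
force: [-0.4, -0.5, 0.1]
finger_gap: 1.0
```

```bash
python3 - <<'E'
from h import *
c=cam('wrist'); s=observe(); print(s['ee_pos'],s['tool_rot'][:2] if 0 else '', -c['R'].T@c['t'],c['R'][2])
save(c,'w1.png'); print(proj(c,[[.503,-.185,.155],[.503,-.185,.109]]))
E
```

```text
[ 0.47801686 -0.11738997  0.23087749]  [ 0.49000955 -0.05404606  0.37272854] [-0.04600989 -0.25727905 -0.9652412 ]
[[303.38179963 274.47443404]
 [296.36977525 248.35775948]]
```

View pics/w1.png

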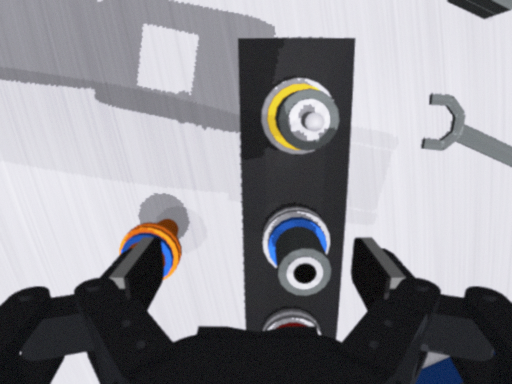

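The wrist view shows the bore of the blue-ring chuck at px (304,274), against the predicted (303.4,274.5), so the estimate holds to about 1 mm.

>>> drive_tool(targets=[{"wx": 0, "wy": 0, "wz": 0, "dx": 0.016, "dy": 0.026, "dz": 0, "gripper": 0.0854}, {"wx": 0, "wy": 0, "wz": 0, "dx": 0.014, "dy": 0.024, "dz": 0, "gripper": 0.0854}, {"wx": 0, "wy": 0, "wz": 0, "dx": 0.006, "dy": 0.012, "dz": 0, "gripper": 0.0854}, {"wx": 0, "wy": 0, "wz": 0, "dx": 0, "dy": 0, "dz": 0, "gripper": 0.0854}, {"wx": 0, "wy": 0, "wz": 0, "dx": 0, "dy": 0, "dz": 0, "gripper": 0.0854}])

```text
clock: 3.58
ee_pos: [0.5025, -0.1826, 0.2311]
tool_rot: [[0.985, -0.17, -0.001], [-0.17, -0.985, 0.001], [-0.001, -0.001, -1.0]]
force: [-0.5, -0.2, 0.7]
finger_gap: 1.0
```

>>> drive_tool(targets=[{"wx": 0, "wy": 0, "wz": 0, "dx": 0, "dy": 0, "dz": 0.02, "gripper": 0.0854}, {"wx": 0, "wy": 0, "wz": 0, "dx": 0, "dy": 0, "dz": 0.02, "gripper": 0.0854}, {"wx": 0, "wy": 0, "wz": 0, "dx": 0, "dy": 0, "dz": 0.01, "gripper": 0.0854}, {"wx": 0, "wy": 0, "wz": 0, "dx": 0, "dy": 0, "dz": 0, "gripper": 0.0854}, {"wx": 0, "wy": 0, "wz": 0, "dx": 0, "dy": 0, "dz": 0, "gripper": 0.0854}])

```text
clock: 4.0
ee_pos: [0.5024, -0.1824, 0.181]
tool_rot: [[0.986, -0.169, -0.001], [-0.169, -0.986, 0.001], [-0.001, -0.001, -1.0]]
force: [0.8, -0.2, 0.2]
finger_gap: 0.998
```

```bash
python3 - <<'E'
from h import *
s=observe(); print(s['ee_pos'],s['force'])
c=cam('wrist'); p=proj(c,[[.503,-.185,.155]])[0]; print(p)
g=cv2.cvtColor(c['image'],cv2.COLOR_RGB2GRAY); x,y=p.astype(int)
if 0<y<384:
    r=g[max(0,y-40):y+40,x-40:x+40]; m=(r<45).astype(np.uint8)
    n,l,st,ce=cv2.connectedComponentsWithStats(m)
    for i in range(1,n):
        if st[i][4]>40: q=ce[i]+[x-40,max(0,y-40)]; print(st[i],q,onz(c,q,.155))
E
```

```text
[ 0.5024369  -0.18243041  0.18104597] [ 0.75869072 -0.19261005  0.18555067]
[259.20450217 228.72416033]
[ 12   0  19  15 112] [238.01785714 193.27678571] [ 0.49505823 -0.16250953  0.155     ]
[ 27  25  29  27 630] [260.42063492 226.12857143] [ 0.50393945 -0.18356686  0.155     ]
[73 52  7 21 65] [295.95384615 250.66153846] [ 0.52164625 -0.20205998  0.155     ]
```

>>> drive_tool(targets=[{"wx": 0, "wy": 0, "wz": 0, "dx": 0.0014, "dy": 0.0018, "dz": 0.01, "gripper": 0.0854}, {"wx": 0, "wy": 0, "wz": 0, "dx": 0, "dy": 0, "dz": 0.018, "gripper": 0.0854}, {"wx": 0, "wy": 0, "wz": 0, "dx": 0, "dy": 0, "dz": 0.018, "gripper": 0.0854}, {"wx": 0, "wy": 0, "wz": 0, "dx": 0, "dy": 0, "dz": 0.014, "gripper": 0.0854}, {"wx": 0, "wy": 0, "wz": 0, "dx": 0, "dy": 0, "dz": 0.006, "gripper": 0.0854}])

```text
clock: 4.47
ee_pos: [0.5032, -0.1852, 0.1135]
tool_rot: [[0.985, -0.17, -0.002], [-0.17, -0.985, 0.001], [-0.002, -0.001, -1.0]]
force: [-0.1, -1.0, -0.4]
finger_gap: 0.999
```

>>> drive_tool(targets=[{"wx": 0, "wy": 0, "wz": 0, "dx": 0, "dy": 0, "dz": 0, "gripper": 0.06}, {"wx": 0, "wy": 0, "wz": 0, "dx": 0, "dy": 0, "dz": 0, "gripper": 0.05}, {"wx": 0, "wy": 0, "wz": 0, "dx": 0, "dy": 0, "dz": 0, "gripper": 0.03}, {"wx": 0, "wy": 0, "wz": 0, "dx": 0, "dy": 0, "dz": 0, "gripper": 0.03}, {"wx": 0, "wy": 0, "wz": 0, "dx": 0, "dy": 0, "dz": 0, "gripper": 0.03}], force=60)

```text
clock: 4.88
ee_pos: [0.5045, -0.1859, 0.1171]
tool_rot: [[0.985, -0.17, 0.001], [-0.17, -0.985, -0.001], [0.001, 0.001, -1.0]]
force: [-3.4, 0.9, 4.5]
finger_gap: 0.477
```

>>> drive_tool(targets=[{"wx": 0, "wy": 0, "wz": 0, "dx": 0, "dy": 0, "dz": 0, "gripper": 0.03}, {"wx": 0, "wy": 0, "wz": 0, "dx": 0, "dy": 0, "dz": 0, "gripper": 0.03}, {"wx": 0, "wy": 0, "wz": 0, "dx": 0, "dy": 0, "dz": 0, "gripper": 0.03}, {"wx": 0, "wy": 0, "wz": 0, "dx": 0, "dy": 0, "dz": 0, "gripper": 0.03}, {"wx": 0, "wy": 0, "wz": 0, "dx": 0, "dy": 0, "dz": 0, "gripper": 0.03}], force=60)

```text
clock: 5.3
ee_pos: [0.5045, -0.1859, 0.1171]
tool_rot: [[0.985, -0.17, 0.001], [-0.17, -0.985, -0.001], [0.002, 0.001, -1.0]]
force: [-3.9, 0.3, 6.0]
finger_gap: 0.483
```

Gripped at about 41 mm opening. Lifting slowly first, then to a height that clears the drill.

>>> drive_tool(targets=[{"wx": 0, "wy": 0, "wz": 0, "dx": 0, "dy": 0, "dz": -0.004, "gripper": 0.03}, {"wx": 0, "wy": 0, "wz": 0, "dx": 0, "dy": 0, "dz": -0.008, "gripper": 0.03}, {"wx": 0, "wy": 0, "wz": 0, "dx": 0, "dy": 0, "dz": -0.012, "gripper": 0.03}, {"wx": 0, "wy": 0, "wz": 0, "dx": 0, "dy": 0, "dz": -0.016, "gripper": 0.03}, {"wx": 0, "wy": 0, "wz": 0, "dx": 0, "dy": 0, "dz": -0.016, "gripper": 0.03}], force=60)

```text
clock: 5.72
ee_pos: [0.5032, -0.1851, 0.1712]
tool_rot: [[0.985, -0.17, -0.002], [-0.17, -0.985, 0.001], [-0.002, -0.001, -1.0]]
force: [-0.2, -0.4, -6.9]
finger_gap: 0.479
```

>>> drive_tool(targets=[{"wx": 0, "wy": 0, "wz": 0, "dx": 0, "dy": 0, "dz": -0.02, "gripper": 0.03}, {"wx": 0, "wy": 0, "wz": 0, "dx": 0, "dy": 0, "dz": -0.025, "gripper": 0.03}, {"wx": 0, "wy": 0, "wz": 0, "dx": 0, "dy": 0, "dz": -0.025, "gripper": 0.03}, {"wx": 0, "wy": 0, "wz": 0, "dx": 0, "dy": 0, "dz": -0.025, "gripper": 0.03}, {"wx": 0, "wy": 0, "wz": 0, "dx": 0, "dy": 0, "dz": -0.025, "gripper": 0.03}])

```text
clock: 6.13
ee_pos: [0.5035, -0.1852, 0.2924]
tool_rot: [[0.985, -0.17, -0.001], [-0.17, -0.985, 0.0], [-0.001, -0.0, -1.0]]
force: [-0.1, -0.4, -7.3]
finger_gap: 0.475
```

```bash
python3 - <<'E'
from h import *
s=observe(); print(s['ee_pos'],s['force'],s['wrist_torque'],s['finger_gap'])
c=cam('side'); save(c,'s2.png',(200,20,400,280),2.3)
E
```

```text
[ 0.50346516 -0.18519811  0.29242582] [-0.07767578 -0.39200348 -7.33643381] [-0.03785095 -0.05803146  0.01649222] 0.47518373616853404
```

View pics/s2.png

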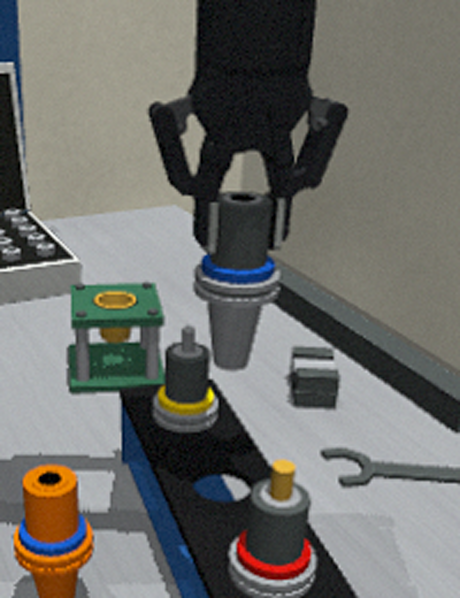

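Chuck hangs upright and centred in the pads, hole in rack empty, neighbours undisturbed. Moving toward the stand, stopping about 80 mm short to look with the wrist camera.

>>> drive_tool(targets=[{"wx": 0, "wy": 0, "wz": 0, "dx": -0.001, "dy": -0.015, "dz": -0.005, "gripper": 0.03}, {"wx": 0, "wy": 0, "wz": 0, "dx": -0.0014, "dy": -0.03, "dz": 0, "gripper": 0.03}, {"wx": 0, "wy": 0, "wz": 0, "dx": -0.0014, "dy": -0.035, "dz": 0, "gripper": 0.03}, {"wx": 0, "wy": 0, "wz": 0, "dx": -0.0014, "dy": -0.035, "dz": 0, "gripper": 0.03}, {"wx": 0, "wy": 0, "wz": 0, "dx": -0.0014, "dy": -0.035, "dz": 0, "gripper": 0.03}])

```text
clock: 6.6
ee_pos: [0.5224, -0.0352, 0.2953]
tool_rot: [[0.985, -0.171, -0.001], [-0.171, -0.985, 0.0], [-0.001, -0.0, -1.0]]
force: [1.4, -0.0, -7.5]
finger_gap: 0.477
```

>>> drive_tool(targets=[{"wx": 0, "wy": 0, "wz": 0, "dx": -0.0014, "dy": -0.035, "dz": 0, "gripper": 0.03}, {"wx": 0, "wy": 0, "wz": 0, "dx": -0.0014, "dy": -0.035, "dz": 0, "gripper": 0.03}, {"wx": 0, "wy": 0, "wz": 0, "dx": -0.0014, "dy": -0.035, "dz": 0, "gripper": 0.03}, {"wx": 0, "wy": 0, "wz": 0, "dx": -0.0014, "dy": -0.03, "dz": 0, "gripper": 0.03}, {"wx": 0, "wy": 0, "wz": 0, "dx": -0.0014, "dy": -0.015, "dz": 0, "gripper": 0.03}])

```text
clock: 7.02
ee_pos: [0.5411, 0.1159, 0.2951]
tool_rot: [[0.986, -0.167, -0.001], [-0.167, -0.986, 0.002], [-0.002, -0.002, -1.0]]
force: [-0.4, -0.3, -7.5]
finger_gap: 0.478
```

>>> drive_tool(targets=[{"wx": 0, "wy": 0, "wz": 0, "dx": 0, "dy": 0, "dz": 0, "gripper": 0.03}, {"wx": 0, "wy": 0, "wz": 0, "dx": 0, "dy": 0, "dz": 0, "gripper": 0.03}, {"wx": 0, "wy": 0, "wz": 0, "dx": 0, "dy": 0, "dz": 0, "gripper": 0.03}, {"wx": 0, "wy": 0, "wz": 0, "dx": 0, "dy": 0, "dz": 0, "gripper": 0.03}])

```text
clock: 7.35
ee_pos: [0.5414, 0.1116, 0.2958]
tool_rot: [[0.985, -0.171, -0.001], [-0.171, -0.985, -0.0], [-0.001, 0.0, -1.0]]
force: [0.7, -0.1, -6.7]
finger_gap: 0.474
```

```bash
cat > brass.py <<'E'
from h import *
s=observe(); print(s['ee_pos'],s['force'],s['wrist_torque'])
def brass(n,near):
    c=cam(n); h=cv2.cvtColor(c['image'],cv2.COLOR_RGB2HSV)
    m=((h[...,0]>=12)&(h[...,0]<=32)&(h[...,1]>90)&(h[...,2]>60)).astype(np.uint8)
    m=cv2.morphologyEx(m,cv2.MORPH_CLOSE,np.ones((3,3)))
    p=proj(c,[near])[0]; nn,l,st,ce=cv2.connectedComponentsWithStats(m)
    for i in range(1,nn):
        if st[i][4]>60 and np.hypot(*(ce[i]-p))<60:
            cc=max(cv2.findContours((l==i).astype(np.uint8),cv2.RETR_EXTERNAL,cv2.CHAIN_APPROX_NONE)[0],key=len)
            e=cv2.fitEllipse(cv2.convexHull(cc)); print(n,st[i],np.round(e[0],1),np.round(e[1],1),np.round(onz(c,e[0],.1),4))
    return c
E
python3 - <<'E'
from brass import *
c=brass('wrist',[.5515,.19,.1]); save(c,'w3.png'); brass('side',[.5515,.19,.1]); brass('top',[.5515,.19,.1])
E
```

```text
[0.54143394 0.11157394 0.29583577] [ 0.66315821 -0.13651041 -6.65755866] [ 0.04514475  0.00644501 -0.01644458]
wrist [ 229   61   52   54 1725] [254.7  87. ] [52.  53.5] [0.553  0.1933 0.1   ]
side [241 147  18   8 122] [249.8 150. ] [ 8.4 18.4] [0.5514 0.1885 0.1   ]
side [244 162  12   7  72] [249.7 164.8] [ 7.2 12.3] [0.5152 0.0966 0.1   ]
side [268 187  25  13 152] [280.3 192. ] [15.5 24.8] [ 0.5268 -0.0615  0.1   ]
```

View pics/w3.png

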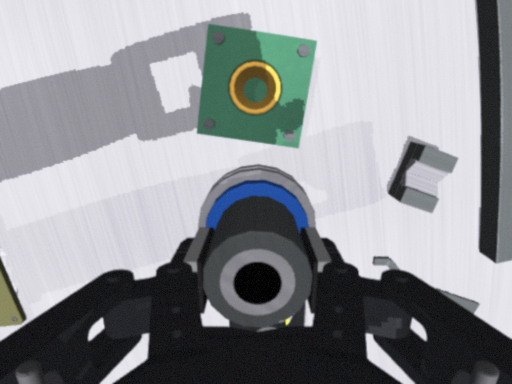

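The wrist view shows the brass mouth at px (255,87), clear. Estimates are wrist (.553,.193), top (.552,.191), side (.551,.189); I use (.552,.191). Next I move over it, then down to just above the mouth.

>>> drive_tool(targets=[{"wx": 0, "wy": 0, "wz": 0, "dx": -0.0008, "dy": -0.02, "dz": 0, "gripper": 0.03}, {"wx": 0, "wy": 0, "wz": 0, "dx": -0.0008, "dy": -0.025, "dz": 0, "gripper": 0.03}, {"wx": 0, "wy": 0, "wz": 0, "dx": -0.0008, "dy": -0.02, "dz": 0, "gripper": 0.03}, {"wx": 0, "wy": 0, "wz": 0, "dx": -0.0008, "dy": -0.015, "dz": 0, "gripper": 0.03}, {"wx": 0, "wy": 0, "wz": 0, "dx": 0, "dy": 0, "dz": 0.015, "gripper": 0.03}])

```text
clock: 7.92
ee_pos: [0.554, 0.1944, 0.2852]
tool_rot: [[0.986, -0.168, 0.007], [-0.168, -0.986, 0.003], [0.006, -0.004, -1.0]]
force: [0.8, 0.2, -6.5]
finger_gap: 0.479
```

>>> drive_tool(targets=[{"wx": 0, "wy": 0, "wz": 0, "dx": 0, "dy": 0, "dz": 0.025, "gripper": 0.03}, {"wx": 0, "wy": 0, "wz": 0, "dx": 0, "dy": 0, "dz": 0.025, "gripper": 0.03}, {"wx": 0, "wy": 0, "wz": 0, "dx": 0, "dy": 0, "dz": 0.02, "gripper": 0.03}, {"wx": 0, "wy": 0, "wz": 0, "dx": 0, "dy": 0, "dz": 0.01, "gripper": 0.03}, {"wx": 0, "wy": 0, "wz": 0, "dx": 0, "dy": 0, "dz": 0, "gripper": 0.03}])

```text
clock: 8.33
ee_pos: [0.5502, 0.191, 0.1976]
tool_rot: [[0.985, -0.171, -0.006], [-0.171, -0.985, -0.002], [-0.006, 0.003, -1.0]]
force: [-0.6, 0.1, -8.2]
finger_gap: 0.478
```

>>> drive_tool(targets=[{"wx": 0, "wy": 0, "wz": 0, "dx": 0, "dy": 0, "dz": 0, "gripper": 0.03}, {"wx": 0, "wy": 0, "wz": 0, "dx": 0, "dy": 0, "dz": 0, "gripper": 0.03}, {"wx": 0, "wy": 0, "wz": 0, "dx": 0, "dy": 0, "dz": 0, "gripper": 0.03}])

```text
clock: 8.58
ee_pos: [0.5534, 0.192, 0.2039]
tool_rot: [[0.985, -0.17, 0.004], [-0.17, -0.985, 0.001], [0.004, -0.002, -1.0]]
force: [0.4, -0.5, -6.9]
finger_gap: 0.475
```

```bash
python3 - <<'E'
from brass import *
c=brass('side',[.5515,.19,.1]); z=s['ee_pos'][2]; x,y=s['ee_pos'][:2]
h=cv2.cvtColor(c['image'],cv2.COLOR_RGB2HSV)
# blue ring of held chuck: bottom at nut-mid -31..-23 mm
m=((h[...,0]>=100)&(h[...,0]<=125)&(h[...,1]>110)&(h[...,2]>50)).astype(np.uint8)
for zz in(.015,-.009):
  p=proj(c,[[x,y,z+zz]])[0]; print('pred',p)
n,l,st,ce=cv2.connectedComponentsWithStats(m)
for i in range(1,n):
    if st[i][4]>25 and abs(ce[i]-p).max()<40:
        cc=max(cv2.findContours((l==i).astype(np.uint8),0,1)[0],key=len); e=cv2.fitEllipse(cv2.convexHull(cc)); print(st[i],e, onz(c,e[0],z-.008))
save(c,'s4.png',(180,50,320,210),4)
E
```

```text
[0.55341981 0.19203066 0.20387636] [ 0.4310604  -0.53374848 -6.8509935 ] [-0.03668265 -0.03037554  0.03290009]
side [241 147  18   7 107] [249.5 149.8] [ 8.3 17.6] [0.5512 0.1899 0.1   ]
side [244 162  12   7  72] [249.6 165. ] [ 7.  12.4] [0.5145 0.0957 0.1   ]
side [268 187  25  13 152] [280.4 192. ] [15.4 24.9] [ 0.527  -0.0617  0.1   ]
pred [249.65946682 108.57365013]
pred [249.71891385 117.1938092 ]
[240 116  20   7  83] ((249.37298583984375, 118.24278259277344), (8.876688957214355, 19.674766540527344), 88.70185089111328) [0.5480409  0.18084417 0.19587636]
```

View pics/s4.png

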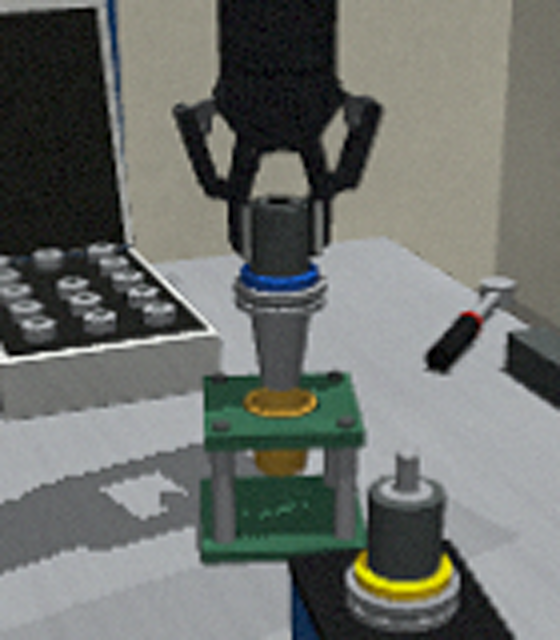

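Taper end is centred over the mouth in the side view (axis px 249.4 against mouth 249.5). Going down slowly with force checks.

>>> drive_tool(targets=[{"wx": 0, "wy": 0, "wz": 0, "dx": 0, "dy": 0, "dz": 0.006, "gripper": 0.03}, {"wx": 0, "wy": 0, "wz": 0, "dx": 0, "dy": 0, "dz": 0.007, "gripper": 0.03}, {"wx": 0, "wy": 0, "wz": 0, "dx": 0, "dy": 0, "dz": 0.007, "gripper": 0.03}, {"wx": 0, "wy": 0, "wz": 0, "dx": 0, "dy": 0, "dz": 0.006, "gripper": 0.03}, {"wx": 0, "wy": 0, "wz": 0, "dx": 0, "dy": 0, "dz": 0.004, "gripper": 0.03}])

```text
clock: 9.05
ee_pos: [0.5512, 0.1916, 0.1694]
tool_rot: [[0.985, -0.17, -0.002], [-0.17, -0.985, -0.001], [-0.002, 0.001, -1.0]]
force: [0.1, -0.0, -8.5]
finger_gap: 0.48
```

>>> drive_tool(targets=[{"wx": 0, "wy": 0, "wz": 0, "dx": 0, "dy": 0, "dz": 0.003, "gripper": 0.03}, {"wx": 0, "wy": 0, "wz": 0, "dx": 0, "dy": 0, "dz": 0.003, "gripper": 0.03}, {"wx": 0, "wy": 0, "wz": 0, "dx": 0, "dy": 0, "dz": 0, "gripper": 0.03}, {"wx": 0, "wy": 0, "wz": 0, "dx": 0, "dy": 0, "dz": 0, "gripper": 0.03}, {"wx": 0, "wy": 0, "wz": 0, "dx": 0, "dy": 0, "dz": 0, "gripper": 0.03}])

```text
clock: 9.47
ee_pos: [0.5523, 0.1919, 0.1657]
tool_rot: [[0.985, -0.17, 0.001], [-0.17, -0.985, 0.0], [0.001, -0.0, -1.0]]
force: [-0.1, 0.9, -6.9]
finger_gap: 0.481
```

```bash
python3 - <<'E'
from h import *
s=observe(); print(s['ee_pos'],s['force'],s['wrist_torque'],s['clock'])
c=cam('wrist'); P=s['ee_pos']; h=cv2.cvtColor(c['image'],cv2.COLOR_RGB2HSV)
g=cv2.cvtColor(c['image'],cv2.COLOR_RGB2GRAY); print(proj(c,[[P[0],P[1],P[2]+.038],[.552,.191,.1]]))
ct=cam('top'); p=proj(ct,[[.552,.191,.1],[P[0],P[1],P[2]+.038]]);print(p)
save(ct,'t5.png',(70,90,210,220),4)
E
```

```text
[0.55233784 0.19189372 0.165716  ] [-0.12411171  0.90139102 -6.86686824] [-0.01965613  0.05379625 -0.00462953] 9.4667
[[257.66921695 287.72016389]
 [256.94872575 204.62981846]]
[[132.20480158 161.78425793]
 [115.75613832 140.68067433]]
```

View pics/t5.png

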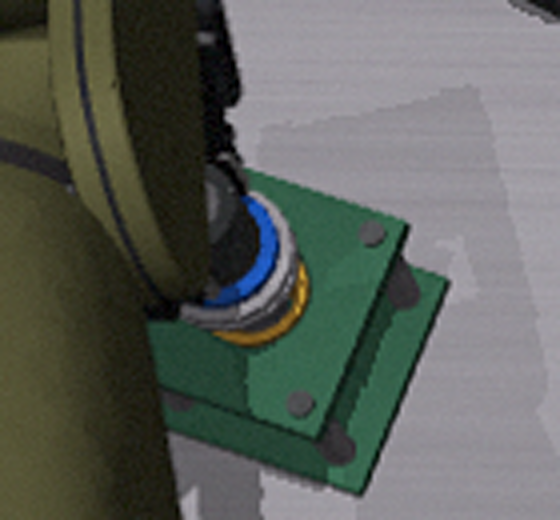

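The top view (partly hidden by the arm) shows the taper inside the brass mouth with no contact forces. Continuing.

>>> drive_tool(targets=[{"wx": 0, "wy": 0, "wz": 0, "dx": 0, "dy": 0, "dz": 0.003, "gripper": 0.03}, {"wx": 0, "wy": 0, "wz": 0, "dx": 0, "dy": 0, "dz": 0.003, "gripper": 0.03}, {"wx": 0, "wy": 0, "wz": 0, "dx": 0, "dy": 0, "dz": 0.002, "gripper": 0.03}, {"wx": 0, "wy": 0, "wz": 0, "dx": 0, "dy": 0, "dz": 0, "gripper": 0.03}, {"wx": 0, "wy": 0, "wz": 0, "dx": 0, "dy": 0, "dz": 0, "gripper": 0.03}])

```text
clock: 9.98
ee_pos: [0.5518, 0.1917, 0.1568]
tool_rot: [[0.985, -0.17, -0.001], [-0.17, -0.985, -0.0], [-0.001, 0.0, -1.0]]
force: [0.1, -0.4, -7.5]
finger_gap: 0.472
```

>>> drive_tool(targets=[{"wx": 0, "wy": 0, "wz": 0, "dx": 0, "dy": 0, "dz": 0.002, "gripper": 0.03}, {"wx": 0, "wy": 0, "wz": 0, "dx": 0, "dy": 0, "dz": 0.002, "gripper": 0.03}, {"wx": 0, "wy": 0, "wz": 0, "dx": 0, "dy": 0, "dz": 0.002, "gripper": 0.03}, {"wx": 0, "wy": 0, "wz": 0, "dx": 0, "dy": 0, "dz": 0, "gripper": 0.03}, {"wx": 0, "wy": 0, "wz": 0, "dx": 0, "dy": 0, "dz": 0, "gripper": 0.03}])

```text
clock: 10.4
ee_pos: [0.5519, 0.1918, 0.151]
tool_rot: [[0.985, -0.17, -0.001], [-0.17, -0.985, -0.0], [-0.001, 0.0, -1.0]]
force: [1.2, -0.5, -6.9]
finger_gap: 0.473
```

>>> drive_tool(targets=[{"wx": 0, "wy": 0, "wz": 0, "dx": 0, "dy": 0, "dz": 0.002, "gripper": 0.03}, {"wx": 0, "wy": 0, "wz": 0, "dx": 0, "dy": 0, "dz": 0.002, "gripper": 0.03}, {"wx": 0, "wy": 0, "wz": 0, "dx": 0, "dy": 0, "dz": 0, "gripper": 0.03}, {"wx": 0, "wy": 0, "wz": 0, "dx": 0, "dy": 0, "dz": 0, "gripper": 0.03}])

```text
clock: 10.73
ee_pos: [0.552, 0.1918, 0.1471]
tool_rot: [[0.985, -0.17, -0.0], [-0.17, -0.985, -0.0], [-0.0, 0.0, -1.0]]
force: [-0.3, -1.0, -7.8]
finger_gap: 0.476
```

>>> drive_tool(targets=[{"wx": 0, "wy": 0, "wz": 0, "dx": 0, "dy": 0, "dz": 0.001, "gripper": 0.03}, {"wx": 0, "wy": 0, "wz": 0, "dx": 0, "dy": 0, "dz": 0.001, "gripper": 0.03}, {"wx": 0, "wy": 0, "wz": 0, "dx": 0, "dy": 0, "dz": 0.001, "gripper": 0.03}, {"wx": 0, "wy": 0, "wz": 0, "dx": 0, "dy": 0, "dz": 0, "gripper": 0.03}])

```text
clock: 11.07
ee_pos: [0.5522, 0.1917, 0.1442]
tool_rot: [[0.985, -0.17, 0.0], [-0.17, -0.985, -0.0], [0.0, 0.0, -1.0]]
force: [0.4, -0.2, -8.0]
finger_gap: 0.476
```

>>> drive_tool(targets=[{"wx": 0, "wy": 0, "wz": 0, "dx": 0, "dy": 0, "dz": 0.001, "gripper": 0.03}, {"wx": 0, "wy": 0, "wz": 0, "dx": 0, "dy": 0, "dz": 0.001, "gripper": 0.03}, {"wx": 0, "wy": 0, "wz": 0, "dx": 0, "dy": 0, "dz": 0.0005, "gripper": 0.03}, {"wx": 0, "wy": 0, "wz": 0, "dx": 0, "dy": 0, "dz": 0, "gripper": 0.03}])

```text
clock: 11.4
ee_pos: [0.5524, 0.1917, 0.1419]
tool_rot: [[0.985, -0.17, 0.001], [-0.17, -0.985, -0.0], [0.001, 0.0, -1.0]]
force: [2.0, -1.9, -6.8]
finger_gap: 0.477
```

>>> drive_tool(targets=[{"wx": 0, "wy": 0, "wz": 0, "dx": 0, "dy": 0, "dz": 0.001, "gripper": 0.03}, {"wx": 0, "wy": 0, "wz": 0, "dx": 0, "dy": 0, "dz": 0, "gripper": 0.03}, {"wx": 0, "wy": 0, "wz": 0, "dx": 0, "dy": 0, "dz": 0, "gripper": 0.03}])

```text
clock: 11.65
ee_pos: [0.5525, 0.1916, 0.1409]
tool_rot: [[0.985, -0.17, 0.001], [-0.17, -0.985, -0.0], [0.001, 0.0, -1.0]]
force: [2.1, -1.5, -7.2]
finger_gap: 0.472
```

>>> drive_tool(targets=[{"wx": 0, "wy": 0, "wz": 0, "dx": 0.0004, "dy": 0.0003, "dz": 0.0005, "gripper": 0.03}, {"wx": 0, "wy": 0, "wz": 0, "dx": 0, "dy": 0, "dz": 0.0005, "gripper": 0.03}, {"wx": 0, "wy": 0, "wz": 0, "dx": 0, "dy": 0, "dz": 0, "gripper": 0.03}, {"wx": 0, "wy": 0, "wz": 0, "dx": 0, "dy": 0, "dz": 0, "gripper": 0.03}])

```text
clock: 11.98
ee_pos: [0.5526, 0.1914, 0.1399]
tool_rot: [[0.985, -0.17, 0.001], [-0.17, -0.985, -0.0], [0.001, -0.0, -1.0]]
force: [2.8, -1.2, -7.1]
finger_gap: 0.477
```

>>> drive_tool(targets=[{"wx": 0, "wy": 0, "wz": 0, "dx": 0.0005, "dy": 0.0002, "dz": 0.0005, "gripper": 0.03}, {"wx": 0, "wy": 0, "wz": 0, "dx": 0, "dy": 0, "dz": 0.0005, "gripper": 0.03}, {"wx": 0, "wy": 0, "wz": 0, "dx": 0, "dy": 0, "dz": 0, "gripper": 0.03}, {"wx": 0, "wy": 0, "wz": 0, "dx": 0, "dy": 0, "dz": 0, "gripper": 0.03}])

```text
clock: 12.32
ee_pos: [0.5528, 0.1912, 0.1387]
tool_rot: [[0.985, -0.17, -0.0], [-0.17, -0.985, 0.0], [-0.0, -0.0, -1.0]]
force: [1.2, -2.1, -7.0]
finger_gap: 0.476
```

>>> drive_tool(targets=[{"wx": 0, "wy": 0, "wz": 0, "dx": 0.0002, "dy": 0.0003, "dz": 0.0005, "gripper": 0.03}, {"wx": 0, "wy": 0, "wz": 0, "dx": 0, "dy": 0, "dz": 0.0005, "gripper": 0.03}, {"wx": 0, "wy": 0, "wz": 0, "dx": 0, "dy": 0, "dz": 0, "gripper": 0.03}, {"wx": 0, "wy": 0, "wz": 0, "dx": 0, "dy": 0, "dz": 0, "gripper": 0.03}])

```text
clock: 12.65
ee_pos: [0.553, 0.191, 0.1377]
tool_rot: [[0.985, -0.17, -0.0], [-0.17, -0.985, 0.0], [-0.0, -0.0, -1.0]]
force: [2.0, -0.8, -7.0]
finger_gap: 0.478
```

>>> drive_tool(targets=[{"wx": 0, "wy": 0, "wz": 0, "dx": 0.0002, "dy": 0.0001, "dz": 0.0005, "gripper": 0.03}, {"wx": 0, "wy": 0, "wz": 0, "dx": 0, "dy": 0, "dz": 0, "gripper": 0.03}, {"wx": 0, "wy": 0, "wz": 0, "dx": 0, "dy": 0, "dz": 0, "gripper": 0.03}])

```text
clock: 12.9
ee_pos: [0.553, 0.1909, 0.1375]
tool_rot: [[0.985, -0.17, -0.0], [-0.17, -0.985, 0.0], [-0.001, -0.0, -1.0]]
force: [-0.2, 0.4, -5.4]
finger_gap: 0.478
```

>>> drive_tool(targets=[{"wx": 0, "wy": 0, "wz": 0, "dx": 0, "dy": 0, "dz": 0.0005, "gripper": 0.03}, {"wx": 0, "wy": 0, "wz": 0, "dx": 0, "dy": 0, "dz": 0, "gripper": 0.03}, {"wx": 0, "wy": 0, "wz": 0, "dx": 0, "dy": 0, "dz": 0, "gripper": 0.03}])

```text
clock: 13.15
ee_pos: [0.5531, 0.1909, 0.1373]
tool_rot: [[0.985, -0.17, -0.0], [-0.17, -0.985, 0.0], [-0.0, -0.0, -1.0]]
force: [-1.6, 0.3, -2.2]
finger_gap: 0.478
```

>>> drive_tool(targets=[{"wx": 0, "wy": 0, "wz": 0, "dx": -0.0001, "dy": 0, "dz": 0.0005, "gripper": 0.03}, {"wx": 0, "wy": 0, "wz": 0, "dx": 0, "dy": 0, "dz": 0, "gripper": 0.03}, {"wx": 0, "wy": 0, "wz": 0, "dx": 0, "dy": 0, "dz": 0, "gripper": 0.03}])

```text
clock: 13.4
ee_pos: [0.5531, 0.191, 0.1371]
tool_rot: [[0.985, -0.17, 0.0], [-0.17, -0.985, 0.0], [-0.0, -0.0, -1.0]]
force: [-3.8, 0.7, 1.6]
finger_gap: 0.477
```

```bash
python3 - <<'E'
from h import *
c=cam('side'); print(proj(c,[[.5525,.191,.152],[.5525,.191,.105]])); save(c,'s6.png',(190,70,310,200),4.5)
s=observe(); print(s['force'],s['wrist_torque'])
E
```

```text
[[249.65122355 132.27957669]
 [249.76821216 147.97646933]]
[-4.93188073  1.46734217  2.10053463] [0.1711293  0.74562754 0.02311021]
```

View pics/s6.png

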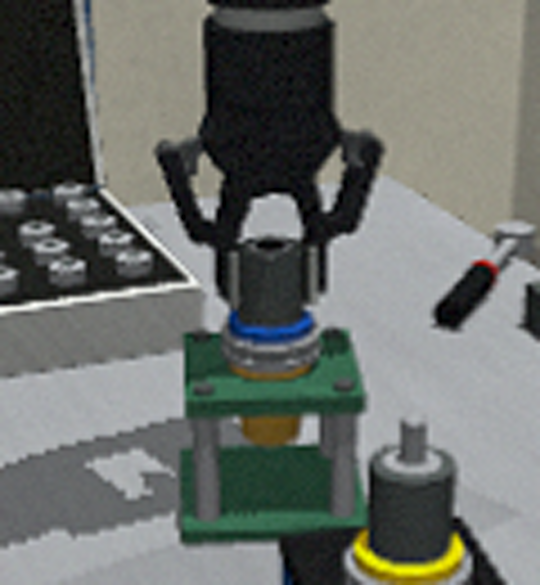

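The flange sits just above the plate, the taper is fully in, upright, with only about 9 N on the seat. I relieve the side load and let go gently.

>>> drive_tool(targets=[{"wx": 0, "wy": 0, "wz": 0, "dx": -0.0005, "dy": 0, "dz": 0, "gripper": 0.03}, {"wx": 0, "wy": 0, "wz": 0, "dx": 0, "dy": 0, "dz": 0, "gripper": 0.03}, {"wx": 0, "wy": 0, "wz": 0, "dx": 0, "dy": 0, "dz": 0, "gripper": 0.03}], force=30)

```text
clock: 13.7
ee_pos: [0.553, 0.1909, 0.137]
tool_rot: [[0.985, -0.17, 0.001], [-0.17, -0.985, 0.0], [0.001, -0.001, -1.0]]
force: [-2.2, 1.6, 1.9]
finger_gap: 0.476
```

>>> drive_tool(targets=[{"wx": 0, "wy": 0, "wz": 0, "dx": 0, "dy": 0, "dz": 0, "gripper": 0.046}, {"wx": 0, "wy": 0, "wz": 0, "dx": 0, "dy": 0, "dz": 0, "gripper": 0.055}, {"wx": 0, "wy": 0, "wz": 0, "dx": 0, "dy": 0, "dz": 0, "gripper": 0.07}, {"wx": 0, "wy": 0, "wz": 0, "dx": 0, "dy": 0, "dz": 0, "gripper": 0.0854}, {"wx": 0, "wy": 0, "wz": 0, "dx": 0, "dy": 0, "dz": 0, "gripper": 0.0854}])

```text
clock: 14.12
ee_pos: [0.5528, 0.1907, 0.1363]
tool_rot: [[0.985, -0.17, 0.0], [-0.17, -0.985, -0.0], [0.0, 0.0, -1.0]]
force: [0.2, 0.1, 0.5]
finger_gap: 0.994
```

>>> drive_tool(targets=[{"wx": 0, "wy": 0, "wz": 0, "dx": 0, "dy": 0, "dz": 0, "gripper": 0.0854}, {"wx": 0, "wy": 0, "wz": 0, "dx": 0, "dy": 0, "dz": 0, "gripper": 0.0854}, {"wx": 0, "wy": 0, "wz": 0, "dx": 0, "dy": 0, "dz": 0, "gripper": 0.0854}, {"wx": 0, "wy": 0, "wz": 0, "dx": 0, "dy": 0, "dz": 0, "gripper": 0.0854}])

```text
clock: 14.45
ee_pos: [0.5526, 0.1908, 0.1363]
tool_rot: [[0.985, -0.17, 0.0], [-0.17, -0.985, -0.0], [0.0, 0.0, -1.0]]
force: [-0.1, 0.6, 0.2]
finger_gap: 0.999
```

Open, with forces near zero. Retreating straight up.

>>> drive_tool(targets=[{"wx": 0, "wy": 0, "wz": 0, "dx": 0, "dy": 0, "dz": -0.005, "gripper": 0.0854}, {"wx": 0, "wy": 0, "wz": 0, "dx": 0, "dy": 0, "dz": -0.015, "gripper": 0.0854}, {"wx": 0, "wy": 0, "wz": 0, "dx": 0, "dy": 0, "dz": -0.025, "gripper": 0.0854}, {"wx": 0, "wy": 0, "wz": 0, "dx": 0, "dy": 0, "dz": -0.025, "gripper": 0.0854}, {"wx": 0, "wy": 0, "wz": 0, "dx": 0, "dy": 0, "dz": -0.025, "gripper": 0.0854}])

```text
clock: 14.87
ee_pos: [0.5524, 0.1908, 0.2325]
tool_rot: [[0.985, -0.17, -0.0], [-0.17, -0.985, -0.0], [-0.0, 0.0, -1.0]]
force: [1.2, 0.0, -0.5]
finger_gap: 1.003
```

>>> drive_tool(targets=[{"wx": 0, "wy": 0, "wz": 0, "dx": 0, "dy": 0, "dz": -0.02, "gripper": 0.0854}, {"wx": 0, "wy": 0, "wz": 0, "dx": 0, "dy": 0, "dz": -0.01, "gripper": 0.0854}, {"wx": 0, "wy": 0, "wz": 0, "dx": 0, "dy": 0, "dz": 0, "gripper": 0.0854}, {"wx": 0, "wy": 0, "wz": 0, "dx": 0, "dy": 0, "dz": 0, "gripper": 0.0854}, {"wx": 0, "wy": 0, "wz": 0, "dx": 0, "dy": 0, "dz": 0, "gripper": 0.0854}])

```text
clock: 15.28
ee_pos: [0.5518, 0.1906, 0.2594]
tool_rot: [[0.985, -0.17, -0.003], [-0.17, -0.985, -0.001], [-0.003, 0.001, -1.0]]
force: [0.1, 0.7, 0.1]
finger_gap: 0.999
```

```bash
python3 - <<'E'
from h import *
s=observe(); print(s['clock'],s['ee_pos'],s['force'])
c=cam('side'); h=cv2.cvtColor(c['image'],cv2.COLOR_RGB2HSV)
m=((h[...,0]>=100)&(h[...,0]<=125)&(h[...,1]>110)&(h[...,2]>50)).astype(np.uint8)
p=proj(c,[[.5525,.191,.129]])[0]; print('pred ring top centre seated',p)
n,l,st,ce=cv2.connectedComponentsWithStats(m)
for i in range(1,n):
    if st[i][4]>25 and abs(ce[i]-p).max()<30:
        cc=max(cv2.findContours((l==i).astype(np.uint8),0,1)[0],key=len); print(st[i],cv2.fitEllipse(cv2.convexHull(cc)))
save(c,'s7.png',(180,40,380,300),2.3)
E
```

```text
15.2833 [0.55183157 0.19060042 0.25939399] [0.12162332 0.72864006 0.07610975]
pred ring top centre seated [249.70877223 140.04808722]
[241 139  18   7  78] ((249.47914123535156, 141.0557403564453), (9.362070083618164, 18.915760040283203), 89.44847869873047)
```

View pics/s7.png

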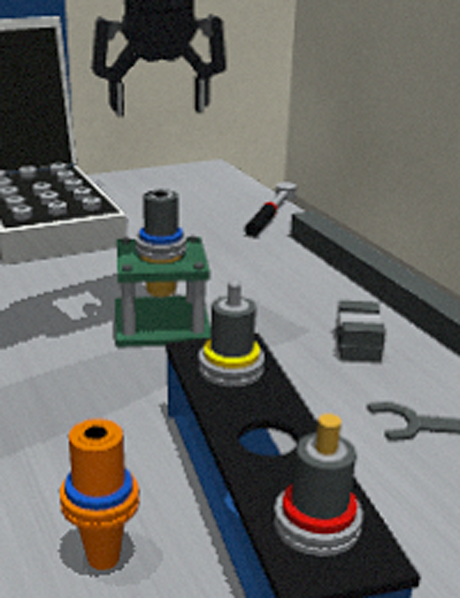

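```bash
python3 -c "
from plant import ticket; print(ticket.close_job())"
```

```text
the job is handed in; nothing more can be done
None
```

The empty blue-ringed chuck is out of the rack and standing upright in the green stand's socket, released. I handed the job in at about 15.3 s on the clock, out of 45 s. The hand-in reports no verdict.

- **Seating:** I lowered it in small steps and stopped once the socket carried it. At most about 10 N pressed on the seat, against the 40 N that would jam it. The tool stopped at the height expected for a seated chuck. After release the side camera shows the blue ring about 1 px below its predicted spot, the same offset as while I held it, so it looks fully down.
- **Surroundings:** The red-ringed and yellow-ringed chucks and the orange look-alike stand where they were. The gripper is open about 0.1 m above the chuck and touching nothing.
- **Disagreements:** The three cameras put the socket up to 5 mm apart. I used a middle value and corrected it by the small side forces on the way down. A side load of about 5 N built up at seating, and I relieved some of it before letting go. The first three move calls were refused for missing keys and moved nothing.

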